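Return three reagent bottles to their own drip trays

ROBOT

A 6-joint arm with a two-finger parallel gripper is mounted at the origin on a cart in front of the work surface, level with it; the furniture and walls round the work are solid. World frame = base frame: x ahead of the robot, y to its left, z up, the work surface at z = 0. Lengths are in m, angles in rad, forces in N, time in s.
With the tool pointing down it reaches from about 0.35 to 0.975 m from the base axis. Payload 17.4 kg.
Tool frame: the origin (TCP) lies between the finger pads; the fingertips stand 25 mm ahead of it and the grasp point (between the pads) lies 6 mm ahead of it (arm.tcp_to_tips is the distance from the TCP to the fingertips, in m); z points along the fingers, y is the line along which they close (so a half turn about z gives the same grasp; the last joint's range is limited). The gripper opens to 85 mm and grips with 20 to 120 N. Pads are 22 mm wide; open, the fingers measure 114 mm over their backs; the gripper's body (76 mm by 85 mm) begins 54 mm behind the grasp point. The pads swing forward as they close: fully open they stand 13 mm farther back than shut.
Start: joints at [1.211, 0.116, 1.442, -0, 1.584, -0.038], TCP at [0.213, 0.64, 0.256] pointing down, gripper open.
Joint ranges: [-2.83, 2.83], [-0.83, 2.19], [0.07, 2.5], [-1.14, 4.28], [0.01, 3], [-2.97, 2.97]. Speed limits (rad/s): [1.89, 1.89, 2.22, 3.14, 3.14, 3.14].

INTERFACE

Orientations are given as a unit quaternion [w, x, y, z].
In Python, from rig import arm, camera, calibration gives the robot as it stands.
- The arm moves only by the shell command python3 -m handwheel 'ROWS'. ROWS is JSON, a list of rows, each a list of 3 entries, a list of its own where there are three numbers: the turn, a rotation vector about the tool's x, y, z scaled (see below), then the shift along the tool's x, y, z scaled (see below), then the opening, from 0 (shut) to 1 (fully open). In form: [[[wx, wy, wz], [x, y, z], gripper], ...]. A call has 1 to 12 rows; each row shifts and turns the commanded pose from where the row before left it, along the tool's axes as they then stand; what a row does not reach is not made up. The controller multiplies each number of a shift by 0.04 m and each number of a turn by 10 degrees. A row lasts 1/8 s, in which the tool goes at most 62.5 mm and 10.7 degrees, less where a joint would pass 70% of its speed; a pose out of reach is approached as far as the arm can. A call with a number of a shift or a turn outside -1 to 1 is refused whole. A call with a gripper value outside its range is refused whole. The fingers move at their own pace and stop on an object; the grip force is fixed at half the most. Time passes only in rows, so rows that do not move let the fingers close. It gives the time, the measured TCP pose, the force, the opening and the grip force at its end, in the units of the state.
- arm.state(): the state, without advancing time (a new reading comes with each control period).
- camera(name): name is "side" or "top" or "wrist"; returns the picture (400x640x3 uint8, red, green, blue); there is no depth.
- calibration(name): a dict with "fx", "fy", "cx", "cy" (pixels), "xyz" and "rotation" of the camera in the world. Camera axes: x right, y up, looking along -z (the intrinsics and any distortion apply to the point x, -y, -z); pixel columns grow to the right and rows downward; lengths in m; the calibration is good to about 2 mm. The wrist camera is an equidistant fisheye: a pixel r from the principal point sees the ray r / f radians off the axis. A picture is of the moment at which its call begins: read the wrist's pose just before it. calibration takes no time and is no camera call; for the wrist camera it gives the pose at the moment of the call.
- arm.sign_off(): hands the job in; it is judged then, once.
The state is a dict: "clock": time; "joints": joint angles; "joint_vel": joint speeds; "joint_torque": joint torques, N m; "tcp_pos": TCP position; "eef_rot": TCP orientation; "force": force on the tool from outside, world axes, zero at the start; "wrist_torque": the same for the moment, N m; "gripper_width": finger opening in m; "grasp_force": force on a finger pad.
Only numpy, scipy, OpenCV 4.12 (cv2) and the standard library are available. Lean on these libraries where they do the work, as an engineer would, in place of code of your own. Each camera call takes 0.05 s, during which the arm holds its last target. There are 200 camera calls.

TASK

The three reagent bottles have been put back in each other's drip trays. Put every bottle upright in the middle of its own tray: the tall brown bottle in the large round tray, the square bottle in the square tray, and the little bottle in the small round tray. The oblong tray is free for parking a bottle on the way; do not tip any bottle over, and leave the wipes box, the petri dish and the timer where they are.

Things in the scene. Friction and masses are not known exactly. Their poses are not given: they have to be found in the camera images.
- tall_bottle_mid (a point): Tall brown round bottle with a black screw cap, upright in one of the drip trays at the start (a like one farther right against the wall is furniture), 52 mm diameter, 116 mm high; the straight body to grasp reaches from its foot to about 75 mm (grip it near the upper end of that, so that the palm clears the cap). Point: on its axis, half-way up, 58 mm above its foot; z up.
- square_bottle_mid (a point): Low square-sided pale bottle, upright, 64 mm along its x, 52 mm along its y, 60 mm high. Point: its centre, 30 mm above its foot; z up.
- little_bottle_mid (a point): Little round white bottle with a screw cap, upright, 26 mm diameter, 59 mm high; the straight body to grasp reaches from its foot to about 40 mm. Point: on its axis, half-way up, 29.5 mm above its foot; z up.
- large_round_tray_floor (a point): Large round drip tray, 110 mm outside, 104 mm inside diameter. Fixed to the bench, dark metal, low-rimmed. Point: centre of its inner floor, 4 mm above the bench; the rim is 9 mm above the bench (5 mm above the inner floor); z up.
- small_round_tray_floor (a point): Small round drip tray, 78 mm outside, 72 mm inside diameter. Fixed to the bench, dark metal, low-rimmed. Point: centre of its inner floor, 4 mm above the bench; the rim is 9 mm above the bench (5 mm above the inner floor); z up.
- square_tray_floor (a point): Square drip tray, 96 x 96 mm outside, 88 x 88 mm inside, sides along its x and y. Fixed to the bench, dark metal, low-rimmed. Point: centre of its inner floor, 4 mm above the bench; the rim is 9 mm above the bench (5 mm above the inner floor); z up.
- oblong_tray_floor (a point): Oblong drip tray, empty at the start, for parking: 76 mm along its x and 120 mm along its y outside, 68 x 112 mm inside. Fixed to the bench, dark metal, low-rimmed. Point: centre of its inner floor, 4 mm above the bench; the rim is 9 mm above the bench (5 mm above the inner floor); z up.
- swab_box_mid (a point): White cardboard box of wipes, 54 x 67 x 60 mm, a bystander to be left alone. Point: its centre, 30 mm up.
- petri_dish_mid (a point): Closed petri dish, 61 mm diameter, 16 mm high, a bystander to be left alone. Point: its centre, 8 mm up.
- timer_mid (a point): White lab timer with buttons lying flat near the bench edge by the robot, 60 x 68 x 19 mm, a bystander to be left alone. Point: its centre, 9.5 mm up.

How it is judged:
At the end, for the whole second after the job is handed in: Tall bottle in the large round tray, square bottle in the square tray, little bottle in the small round tray: each centre within 12 mm of its tray's centre (horizontally), standing on the tray's floor (height within 3 mm), upright within 0.08 rad, released and at rest (horizontal distance between tall_bottle_mid and large_round_tray_floor below 0.012 m and z of tall_bottle_mid in the frame of large_round_tray_floor between 0.055 and 0.061 m and angle between each of tall_bottle_mid, square_bottle_mid, little_bottle_mid's own z axis and vertical below 0.08 rad and linear speed of each of tall_bottle, square_bottle, little_bottle below 0.02 m/s and horizontal distance between square_bottle_mid and square_tray_floor below 0.012 m and z of square_bottle_mid in the frame of square_tray_floor between 0.027 and 0.033 m and horizontal distance between little_bottle_mid and small_round_tray_floor below 0.012 m and z of little_bottle_mid in the frame of small_round_tray_floor between 0.0265 and 0.0325 m); the robot touches nothing.
It fails at once if a bottle is tipped over (leans more than 0.5 rad) (angle between any of tall_bottle_mid, square_bottle_mid, little_bottle_mid's own z axis and vertical above 0.5 rad).
It fails at once if the wipes box, the petri dish or the timer is shifted by more than 15 mm (distance of any of swab_box_mid, petri_dish_mid, timer_mid from where it was at the start of the episode above 0.015 m).
It also fails if it takes over 93 s, if anything falls off the work surface, if the arm or the gripper's body presses on something with over 40 N, if the wrist force passes 120 N, or if a joint passes its speed limit or range.

## Working session

There is one attempt and no reset: what is moved stays moved. The work goes in short steps, Python scripts to look and compute and a shell command to move; the robot and the scene stay as the last step left them, time stands still between calls to the robot, and variables do not carry over. Pictures are saved under pics/ and viewed, at most 14 in all, crops included, and the job is handed in when it is done.

```bash
mkdir -p pics; ls
python3 - <<'E'
from rig import arm,camera,calibration
import cv2
for n in("top","side"):
    cv2.imwrite(f"pics/{n}0.png",camera(n)[:,:,::-1]); print(calibration(n))
s=arm.state();print(s['tcp_pos'],s['eef_rot'],s['clock'],s['gripper_width'])
E
```

```text
pics
{'fx': 481.6226721700093, 'fy': 481.6226721700093, 'cx': 317.98323304576826, 'cy': 199.54844824010965, 'xyz': array([ 0.34645086, -0.22178973,  1.05876272]), 'rotation': array([ 0.70948017,  0.04619524, -0.04568427, -0.70172419])}
{'fx': 474.4898896331001, 'fy': 474.4898896331001, 'cx': 326.23850177220675, 'cy': 192.24401153406498, 'xyz': array([ 0.3606564 , -0.9647299 ,  0.66992968]), 'rotation': array([ 0.90069651,  0.42814671, -0.02515393, -0.06930714])}
[0.21344584 0.64020298 0.25564336] [-9.60133321e-05  1.60190035e-01  9.87086051e-01 -5.21136870e-04] 0.1 0.08550769083783326
```

View pics/top0.png

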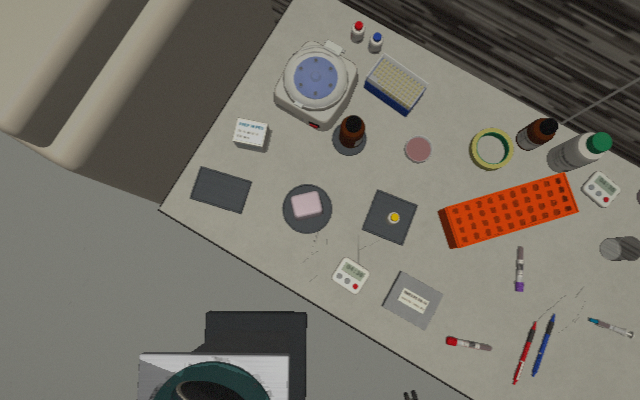

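View pics/side0.png

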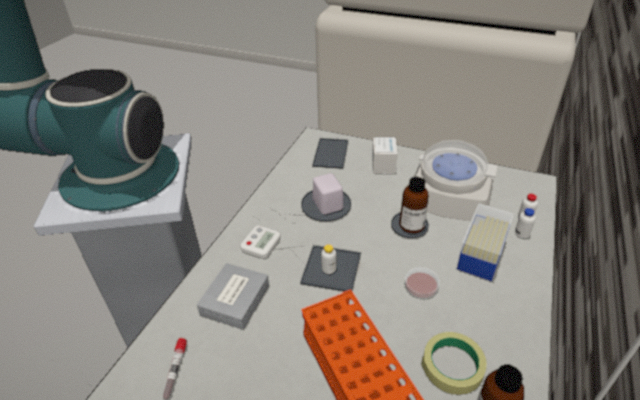

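The top view shows the square bottle (306,204) in the large round tray, the little bottle (394,217) in the square tray and the tall bottle (351,131) in the small round tray. The oblong tray (221,190) is empty. The swab box is at (251,134), the petri dish at (418,149) and the timer at (351,275).

```bash
cat > h.py <<'E'
import numpy as np, cv2
from scipy.spatial.transform import Rotation as R
from rig import arm,camera,calibration
def rot(c): return R.from_quat(np.roll(c['rotation'],-1))
def toplane(px,z,c,fish=False):
    px=np.atleast_2d(px).astype(float)
    u=(px[:,0]-c['cx'])/c['fx']; v=(px[:,1]-c['cy'])/c['fy']
    if fish:
        r=np.hypot(u,v)+1e-12; d=np.c_[u/r*np.sin(r),-v/r*np.sin(r),-np.cos(r)]
    else: d=np.c_[u,-v,-np.ones(len(u))]
    d=rot(c).apply(d); return (c['xyz']+d*((z-c['xyz'][2])/d[:,2])[:,None])[:,:2]
def topx(p,c,fish=False):
    q=rot(c).inv().apply(np.atleast_2d(p)-c['xyz']); x,y,w=q[:,0],-q[:,1],-q[:,2]
    if fish:
        rr=np.hypot(x,y)+1e-12; t=np.arctan2(rr,w); x,y,w=x/rr*t,y/rr*t,1
    return np.c_[c['cx']+c['fx']*x/w,c['cy']+c['fy']*y/w]
def big(mask,near):
    """largest contour points of mask within a box near=(u,v,half)"""
    m=np.zeros_like(mask); u,v,h=near; m[v-h:v+h,u-h:u+h]=mask[v-h:v+h,u-h:u+h]
    cs,_=cv2.findContours(m,cv2.RETR_EXTERNAL,cv2.CHAIN_APPROX_NONE)
    return max(cs,key=cv2.contourArea)[:,0,:]
E
python3 - <<'E'
from h import *
im=cv2.imread('pics/top0.png'); c=calibration('top')
hsv=cv2.cvtColor(im,cv2.COLOR_BGR2HSV)
for n,p in dict(tray=(221,190),rt=(290,215),sq=(306,204),cap=(394,217),tcap=(351,121),tbody=(350,138),bench=(260,180),pt=(350,152)).items(): print(n,hsv[p[1],p[0]])
V=hsv[...,2]; dark=((V<85)*255).astype('uint8')
def rect(n,near,m,z):
    w=toplane(big(m,near),z,c)*1000; r=cv2.minAreaRect(w.astype('float32')); print(n,np.round(r[0],1),np.round(r[1],1),round(r[2],1))
def circ(n,near,m,z):
    w=toplane(big(m,near),z,c)*1000; print(n,np.round(cv2.minEnclosingCircle(w.astype('float32')),1) if 0 else cv2.minEnclosingCircle(w.astype('float32')), cv2.fitEllipse(cv2.convexHull(w.astype('float32'))))
rect('oblong',(221,190,38),dark,.009)
circ('large',(307,208,32),dark,.009)
rect('squaretray',(390,217,36),dark,.009)
circ('small+bottle',(350,138,28),dark,.009)
pink=((V>130)*255).astype('uint8')
rect('sqbottle',(306,204,18),pink,.062)
yel=((hsv[...,1]>120)*(V>100)*255).astype('uint8')
circ('cap',(394,217,10),yel,.063)
box=((V>165)*255).astype('uint8'); rect('box',(251,134,22),box,.06)
rect('timer',(351,275,24),box,.019)
a=np.vstack([cv2.resize(x[100:250,180:430],None,fx=2.8,fy=2.8)for x in(im,)]);cv2.imwrite('pics/a.png',a)
s=arm.state();print(calibration('wrist'),s['tcp_pos'])
E
```

```text
tray [90 10 73]
rt [120   7  73]
sq [178  23 181]
cap [ 25 242 192]
tcap [159 105  17]
tbody [ 10 202  48]
bench [ 26  27 152]
pt [105   7  72]
oblong [503.6  -5. ] [119.3  76.2] 73.6
large ((464.0185241699219, -196.14041137695312), 54.44153594970703) ((463.8888854980469, -196.16610717773438), (106.78591918945312, 108.37017059326172), 96.20932006835938)
squaretray [ 447.2 -376.4] [94.9 96.1] 68.7
small+bottle ((630.86474609375, -289.3949279785156), 47.16188430786133) ((628.7177124023438, -289.5638427734375), (74.15715789794922, 93.48702239990234), 73.75605010986328)
sqbottle [ 467.7 -195.3] [45.8 56.7] 14.5
cap ((442.11737060546875, -378.98858642578125), 8.104277610778809) ((442.2496643066406, -378.8655090332031), (14.755739212036133, 16.267818450927734), 9.99318790435791)
box [621.7 -72.2] [65.  50.9] 79.1
timer [ 320.4 -291.2] [64.4 56.6] 57.2
{'fx': 309.70691628693146, 'fy': 309.70691628693146, 'cx': 321.4588167323447, 'cy': 203.721705050579, 'xyz': array([0.14855717, 0.66235546, 0.37272876]), 'rotation': array([ 0.80319212, -0.11162   , -0.08016075,  0.57965304])} [0.21344584 0.64020298 0.25564336]
```

View pics/a.png

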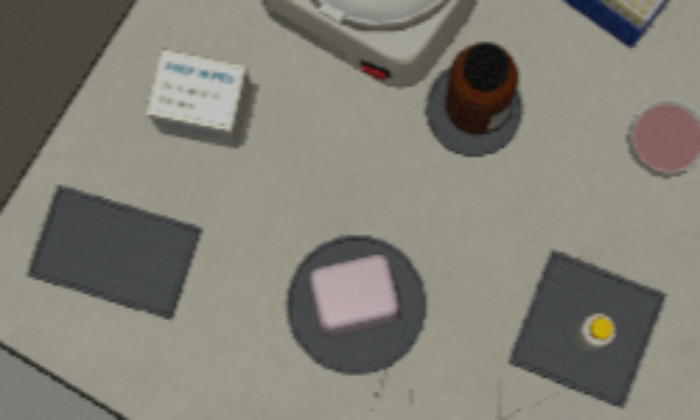

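Run:
```python
from h import *
from scipy.optimize import least_squares
im=cv2.imread('pics/top0.png'); c=calibration('top')
hsv=cv2.cvtColor(im,cv2.COLOR_BGR2HSV);V=hsv[...,2]
dark=((V<85)*255).astype('uint8')
k=big(dark,(350,138,28)); k=k[k[:,1]>139]
w=toplane(k,.009,c)*1000
f=least_squares(lambda p:np.hypot(*(w-p[:2]).T)-p[2],[620,-290,39],loss='soft_l1'); print('small',f.x,len(w),np.abs(f.fun).mean())
f=least_squares(lambda p:np.hypot(*(w-p).T)-39,[620,-290],loss='soft_l1'); print('small fixed r',f.x)
cap=((V<32)*255).astype('uint8'); k=big(cap,(352,124,16))
print('tcap',cv2.minEnclosingCircle((toplane(k,.118,c)*1000).astype('float32')),k.min(0),k.max(0))
cw=calibration('wrist'); cv2.imwrite('pics/w0.png',camera('wrist')[:,:,::-1])
```

```text
small [ 620.77743433 -287.62080988   36.43700389] 45 0.47667566197681577
small fixed r [ 623.96172316 -287.61151997]
tcap ((624.0155029296875, -289.3070068359375), 17.161306381225586) [346 116] [360 132]
```

View pics/w0.png

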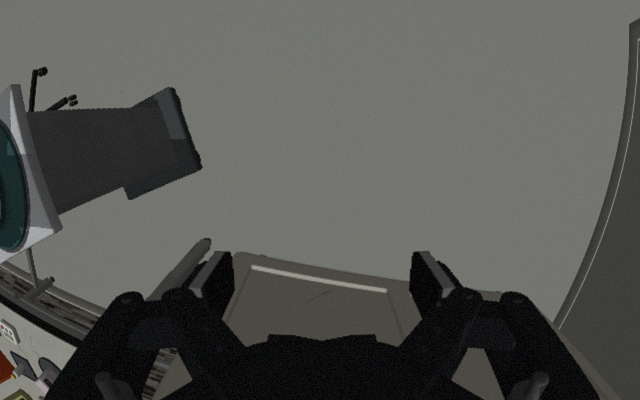

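The wrist picture shows the open fingers over the floor. The cabinet lies ahead, around (320,290), so I'll swing back toward the bench on the near side.

```bash
cat > plan.py <<'E'
# usage: plan.py x y z theta(deg, closing line) ; mm ; chain of waypoints: prints tool-axis totals in units
import sys; from h import *
s=arm.state(); Rt=R.from_quat(np.roll(s['eef_rot'],-1)); p=np.array(s['tcp_pos'])*1000
y=Rt.apply([0,1,0]); th=np.degrees(np.arctan2(y[1],y[0])); print('now',p.round(1),'th',th.round(1),'tilt',np.degrees(Rt.apply([0,0,1])[:2]).round(2),'t',round(s['clock'],2),'w',round(s['gripper_width'],4),'gf',round(float(np.max(s['grasp_force'])),1),'F',np.round(s['force'],1),'j6',round(s['joints'][5],2))
a=list(map(float,sys.argv[1:]))
for i in range(0,len(a),4):
    t=np.array(a[i:i+3]); d=(t-p)/40; T=np.radians(th)
    tool=np.array([-np.sin(T)*d[0]+np.cos(T)*d[1], np.cos(T)*d[0]+np.sin(T)*d[1], -d[2]])
    n=max(np.ceil(np.abs(tool).max()-.005),np.ceil(np.linalg.norm(d)*40/60)); print('shift rows',int(n),'each',(tool/max(n,1)).round(3),'then turn units',round((th-a[i+3])/10,2)); p=t; th=a[i+3]
E
python3 plan.py 213 640 300 71.6 330 200 300 -21 442 -379 200 -21
```

```text
now [213.4 640.2 255.7] th 71.6 tilt [-0.02 -0.05] t 0.15 w 0.0853 gf 0.0 F [ 0.1  0.3 -0.3] j6 -0.04
shift rows 2 each [ 0.004 -0.005 -0.553] then turn units -0.0
shift rows 10 each [-0.625 -0.951 -0.   ] then turn units 9.26
shift rows 13 each [-0.962  0.6    0.192] then turn units 0.0
```

```bash
python3 -m handwheel '[[[0,0,0],[0,0,-0.55],1],[[0,0,0],[0,0,-0.55],1],[[0,0,0],[-0.625,-0.95,0],1],[[0,0,0],[-0.625,-0.95,0],1],[[0,0,0],[-0.625,-0.95,0],1],[[0,0,0],[-0.625,-0.95,0],1],[[0,0,0],[-0.625,-0.95,0],1],[[0,0,0],[-0.625,-0.95,0],1],[[0,0,0],[-0.625,-0.95,0],1],[[0,0,0],[-0.625,-0.95,0],1],[[0,0,0],[-0.625,-0.95,0],1],[[0,0,0],[-0.625,-0.95,0],1]]'
python3 -m handwheel '[[[0,0,0.926],[0,0,0],1],[[0,0,0.926],[0,0,0],1],[[0,0,0.926],[0,0,0],1],[[0,0,0.926],[0,0,0],1],[[0,0,0.926],[0,0,0],1],[[0,0,0.926],[0,0,0],1],[[0,0,0.926],[0,0,0],1],[[0,0,0.926],[0,0,0],1],[[0,0,0.926],[0,0,0],1],[[0,0,0.926],[0,0,0],1]]'
python3 plan.py 442 -379 200 -21
```

```text
clock: 1.65
tcp_pos: [0.3305, 0.1994, 0.3024]
eef_rot: [0.001, 0.16, 0.987, 0.001]
force: [-0.1, 0.3, 1.5]
gripper_width: 0.0854
grasp_force: 0.0
clock: 2.9
tcp_pos: [0.3305, 0.2008, 0.3024]
eef_rot: [0.0, 0.826, 0.564, 0.001]
force: [-0.3, 0.1, -0.7]
gripper_width: 0.0854
grasp_force: 0.0
now [330.5 200.8 302.4] th -21.3 tilt [0.11 0.06] t 2.9 w 0.0854 gf 0.0 F [-0.3  0.1 -0.7] j6 0.85
shift rows 13 each [-0.96   0.606  0.197] then turn units -0.03
```

```bash
python3 -m handwheel '[[[0,0,0],[-0.96,0.606,0.2],1],[[0,0,0],[-0.96,0.606,0.2],1],[[0,0,0],[-0.96,0.606,0.2],1],[[0,0,0],[-0.96,0.606,0.2],1],[[0,0,0],[-0.96,0.606,0.2],1],[[0,0,0],[-0.96,0.606,0.2],1],[[0,0,0],[-0.96,0.606,0.2],1],[[0,0,0],[-0.96,0.606,0.2],1],[[0,0,0],[-0.96,0.606,0.2],1],[[0,0,0],[-0.96,0.606,0.2],1],[[0,0,0],[-0.96,0.606,0.2],1],[[0,0,0],[-0.96,0.606,0.2],1]]'
python3 -m handwheel '[[[0,0,0],[-0.96,0.606,0.2],1],[[0,0,0],[0,0,0],1],[[0,0,0],[0,0,0],1]]'
python3 - <<'E'
from h import *
c=calibration('wrist'); im=camera('wrist')[:,:,::-1]; 
for p in [(.442,-.379,.063),(.447,-.376,.009),(.464,-.196,.004),(.624,-.288,.009),(.320,-.291,.019)]:
    print(p,topx(p,c,True).round())
cv2.imwrite('pics/w1.png',im)
E
python3 plan.py 442 -379 32 -21
```

```text
clock: 4.4
tcp_pos: [0.437, -0.3357, 0.2062]
eef_rot: [0.001, 0.824, 0.566, 0.0]
force: [0.2, 1.5, 0.7]
gripper_width: 0.0853
grasp_force: 0.0
clock: 4.78
tcp_pos: [0.4456, -0.3782, 0.1976]
eef_rot: [0.0, 0.824, 0.566, 0.0]
force: [0.2, 1.2, -0.6]
gripper_width: 0.0853
grasp_force: 0.0
(0.442, -0.379, 0.063) [[317. 204.]]
(0.447, -0.376, 0.009) [[321. 185.]]
(0.464, -0.196, 0.004) [[273.  17.]]
(0.624, -0.288, 0.009) [[451.  50.]]
(0.32, -0.291, 0.019) [[177. 157.]]
now [ 445.6 -377.8  197.6] th -21.0 tilt [ 0.06 -0.04] t 4.83 w 0.0853 gf 0.0 F [ 0.6 -1.1  0. ] j6 -0.38
shift rows 5 each [-0.012 -0.015  0.828] then turn units -0.0
```

View pics/w1.png

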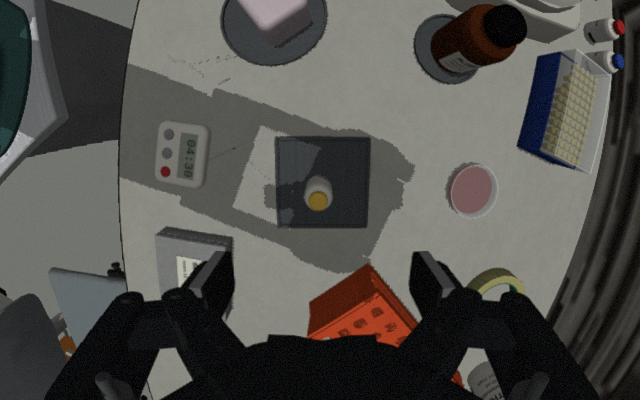

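The yellow cap is at (318,201), against a predicted (317,204). The square tray centre is at (322,182), predicted (321,185). The map agrees to about 1–2 mm, so I descend and grip.

```bash
python3 -m handwheel '[[[0,0,0],[0,-0.07,0.8],1],[[0,0,0],[0,0,0.8],1],[[0,0,0],[0,0,0.8],1],[[0,0,0],[0,0,0.8],1],[[0,0,0],[0,0,0.8],1],[[0,0,0],[0,0,0],1],[[0,0,0],[0,0,0],0],[[0,0,0],[0,0,0],0],[[0,0,0],[0,0,0],0],[[0,0,0],[0,0,0],0],[[0,0,0],[0,0,0],0],[[0,0,0],[0,0,0],0]]'
python3 plan.py 442 -379 160 -21 503 -5 160 -21 503 -5 40 -21
```

```text
clock: 6.32
tcp_pos: [0.4431, -0.3775, 0.0373]
eef_rot: [0.0, 0.824, 0.566, 0.0]
force: [-1.1, 2.1, 6.6]
gripper_width: 0.0248
grasp_force: 58.7
now [ 443.1 -377.5   37.3] th -21.0 tilt [ 0.05 -0.04] t 6.33 w 0.0248 gf 58.7 F [-1.1  2.1  6.6] j6 -0.38
shift rows 4 each [-0.011 -0.003 -0.767] then turn units -0.0
shift rows 10 each [ 0.928 -0.193 -0.   ] then turn units 0.0
shift rows 3 each [0. 0. 1.] then turn units 0.0
```

```bash
python3 -m handwheel '[[[0,0,0],[0,0,-0.76],0],[[0,0,0],[0,0,-0.76],0],[[0,0,0],[0,0,-0.76],0],[[0,0,0],[0,0,-0.76],0],[[0,0,0],[0.93,-0.193,0],0],[[0,0,0],[0.93,-0.193,0],0],[[0,0,0],[0.93,-0.193,0],0],[[0,0,0],[0.93,-0.193,0],0],[[0,0,0],[0.93,-0.193,0],0],[[0,0,0],[0.93,-0.193,0],0],[[0,0,0],[0.93,-0.193,0],0],[[0,0,0],[0.93,-0.193,0],0]]'
python3 -m handwheel '[[[0,0,0],[0.93,-0.193,0],0],[[0,0,0],[0.93,-0.193,0],0],[[0,0,0],[0,0,0],0],[[0,0,0],[0,0,0],0]]'
python3 plan.py 503 -5 160 -21 503 -5 38 -21
```

```text
clock: 7.82
tcp_pos: [0.492, -0.0761, 0.1583]
eef_rot: [0.0, 0.824, 0.566, 0.0]
force: [1.0, 0.1, -0.7]
gripper_width: 0.0245
grasp_force: 58.8
clock: 8.32
tcp_pos: [0.5042, -0.0025, 0.158]
eef_rot: [0.0, 0.824, 0.566, -0.0]
force: [0.9, 0.1, -0.4]
gripper_width: 0.0245
grasp_force: 58.8
now [504.2  -2.5 158. ] th -21.0 tilt [ 0.01 -0.01] t 8.32 w 0.0245 gf 58.8 F [ 0.9  0.1 -0.4] j6 0.31
shift rows 1 each [-0.068 -0.006 -0.049] then turn units -0.0
shift rows 4 each [0.    0.    0.762] then turn units 0.0
```

```bash
python3 -m handwheel '[[[0,0,0],[0,0,0.8],0],[[0,0,0],[0,0,0.8],0],[[0,0,0],[0,0,0.8],0],[[0,0,0],[0,0,0.4],0],[[0,0,0],[0,0,0.2],0],[[0,0,0],[0,0,0],0],[[0,0,0],[0,0,0],0],[[0,0,0],[0,0,0],1],[[0,0,0],[0,0,0],1],[[0,0,0],[0,0,0],1],[[0,0,0],[0,0,0],1],[[0,0,0],[0,0,0],1]]'
python3 plan.py 503 -5 160 14.5 467.7 -195.3 160 14.5 467.7 -195.3 40 14.5
```

```text
clock: 9.82
tcp_pos: [0.5043, -0.0023, 0.0379]
eef_rot: [-0.0, 0.824, 0.566, -0.0]
force: [-0.6, 0.1, -0.3]
gripper_width: 0.0852
grasp_force: 0.0
now [504.3  -2.3  37.9] th -21.0 tilt [-0.  0.] t 9.82 w 0.0852 gf 0.0 F [-0.6  0.1 -0.3] j6 0.31
shift rows 4 each [-0.018 -0.001 -0.763] then turn units -3.55
shift rows 5 each [-0.877 -0.409 -0.   ] then turn units 0.0
shift rows 3 each [0. 0. 1.] then turn units 0.0
```

```bash
python3 -m handwheel '[[[0,0,0],[0,0,-0.9],1],[[0,0,0],[0,0,-0.9],1],[[0,0,-0.9],[0,0,-0.9],1],[[0,0,-0.9],[0,0,-0.9],1],[[0,0,-0.9],[0,0,-0.2],1],[[0,0,-0.85],[0,0,0],1],[[0,0,0],[-0.88,-0.41,0],1],[[0,0,0],[-0.88,-0.41,0],1],[[0,0,0],[-0.88,-0.41,0],1],[[0,0,0],[-0.88,-0.41,0],1],[[0,0,0],[-0.88,-0.41,0],1],[[0,0,0],[0,0,0],1]]'
python3 -m handwheel '[[[0,0,0],[0,0,0],1],[[0,0,0],[0,0,0],1]]'
python3 - <<'E'
from h import *
c=calibration('wrist'); im=camera('wrist')[:,:,::-1]; 
for p in [(.4677,-.1953,.064),(.464,-.196,.009),(.447,-.376,.009),(.624,-.288,.009)]:
    print(p,topx(p,c,True).round())
cv2.imwrite('pics/w2.png',im)
E
python3 plan.py 467.7 -195.3 40 14.5
```

```text
clock: 11.32
tcp_pos: [0.4683, -0.1951, 0.1898]
eef_rot: [-0.0, 0.614, 0.79, -0.0]
force: [-0.3, 0.2, -0.1]
gripper_width: 0.0856
grasp_force: 0.0
clock: 11.58
tcp_pos: [0.469, -0.1925, 0.1899]
eef_rot: [-0.0, 0.612, 0.791, 0.0]
force: [0.3, 0.5, 0.8]
gripper_width: 0.0856
grasp_force: 0.0
(0.4677, -0.1953, 0.064) [[318. 207.]]
(0.464, -0.196, 0.009) [[315. 191.]]
(0.447, -0.376, 0.009) [[265. 328.]]
(0.624, -0.288, 0.009) [[427. 298.]]
now [ 469.  -192.5  189.9] th 14.5 tilt [0.01 0.  ] t 11.62 w 0.0852 gf 0.0 F [-0.1 -0.   0.3] j6 -0.69
shift rows 4 each [-0.015 -0.012  0.937] then turn units 0.0
```

View pics/w2.png

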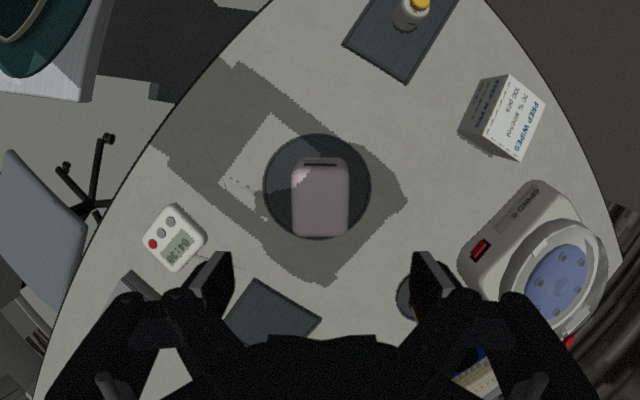

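The square bottle's top is centred at about (320,203), predicted (318,207), and is aligned with the fingers. The little bottle stands in the oblong tray at (413,10).

```bash
python3 -m handwheel '[[[0,0,0],[-0.06,-0.05,0.92],1],[[0,0,0],[0,0,0.92],1],[[0,0,0],[0,0,0.92],1],[[0,0,0],[0,0,0.92],1],[[0,0,0],[0,0,0],1],[[0,0,0],[0,0,0],0],[[0,0,0],[0,0,0],0],[[0,0,0],[0,0,0],0],[[0,0,0],[0,0,0],0],[[0,0,0],[0,0,0],0]]'
python3 plan.py 467.7 -195.3 180 14.5 467.7 -195.3 180 -21.3 447.2 -376.4 180 -21.3  447.2 -376.4 42 -21.3
```

```text
clock: 12.88
tcp_pos: [0.4685, -0.1964, 0.0449]
eef_rot: [0.001, 0.612, 0.79, 0.0]
force: [-0.3, 1.8, 9.0]
gripper_width: 0.0488
grasp_force: 63.1
now [ 468.5 -196.4   44.9] th 14.5 tilt [ 0.16 -0.07] t 12.88 w 0.0488 gf 63.1 F [-0.3  1.8  9. ] j6 -0.7
shift rows 4 each [ 0.008 -0.003 -0.844] then turn units -0.0
shift rows 0 each [ 0.  0. -0.] then turn units 3.58
shift rows 5 each [-0.881  0.233 -0.   ] then turn units 0.0
shift rows 4 each [0.    0.    0.862] then turn units 0.0
```

```bash
python3 -m handwheel '[[[0,0,0],[0,0,-0.8],0],[[0,0,0],[0,0,-0.8],0],[[0,0,0.9],[0,0,-0.8],0],[[0,0,0.9],[0,0,-0.8],0],[[0,0,0.9],[0,0,0],0],[[0,0,0.88],[0,0,0],0],[[0,0,0],[-0.88,0.233,0],0],[[0,0,0],[-0.88,0.233,0],0],[[0,0,0],[-0.88,0.233,0],0],[[0,0,0],[-0.88,0.233,0],0],[[0,0,0],[-0.88,0.233,0],0],[[0,0,0],[0,0,0],0]]'
python3 -m handwheel '[[[0,0,0],[0,0,0],0],[[0,0,0],[0,0,0],0]]'
python3 plan.py 447.2 -376.4 44 -21.3
python3 - <<'E'
from h import *
cv2.imwrite('pics/s1.png',camera('side')[:,:,::-1][120:320,200:520])
E
```

```text
clock: 14.38
tcp_pos: [0.4464, -0.3789, 0.1715]
eef_rot: [0.0, 0.826, 0.563, -0.0]
force: [0.9, -1.1, -1.4]
gripper_width: 0.0485
grasp_force: 62.5
clock: 14.62
tcp_pos: [0.4471, -0.3763, 0.1712]
eef_rot: [0.0, 0.826, 0.564, 0.0]
force: [0.2, 0.3, -1.1]
gripper_width: 0.0488
grasp_force: 62.5
now [ 447.1 -376.3  171.2] th -21.3 tilt [ 0.03 -0.02] t 14.62 w 0.0488 gf 62.5 F [ 0.2  0.3 -1.1] j6 -0.37
shift rows 4 each [-0.001  0.001  0.795] then turn units 0.0
```

View pics/s1.png

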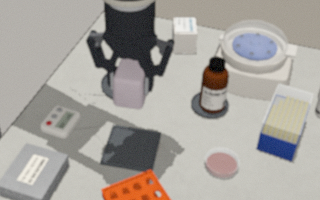

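The bottle hangs upright between the fingers over the empty square tray (crop ~130,147). Lowering it now.

```bash
python3 -m handwheel '[[[0,0,0],[0,0,0.85],0],[[0,0,0],[0,0,0.85],0],[[0,0,0],[0,0,0.85],0],[[0,0,0],[0,0,0.4],0],[[0,0,0],[0,0,0.2],0],[[0,0,0],[0,0,0],0],[[0,0,0],[0,0,0],0],[[0,0,0],[0,0,0],1],[[0,0,0],[0,0,0],1],[[0,0,0],[0,0,0],1],[[0,0,0],[0,0,0],1]]'
python3 plan.py 447 -376 250 -39 624 -289 250 -39 624 -289 68 -39
```

```text
clock: 16.05
tcp_pos: [0.4468, -0.377, 0.0447]
eef_rot: [-0.0, 0.826, 0.564, 0.0]
force: [0.0, 0.6, -0.3]
gripper_width: 0.0855
grasp_force: 0.0
now [ 446.8 -377.    44.7] th -21.3 tilt [0. 0.] t 16.05 w 0.0855 gf 0.0 F [ 0.   0.6 -0.3] j6 -0.37
shift rows 6 each [ 0.004 -0.001 -0.855] then turn units 1.77
shift rows 5 each [ 0.895  0.414 -0.   ] then turn units 0.0
shift rows 5 each [0.   0.   0.91] then turn units 0.0
```

```bash
python3 -m handwheel '[[[0,0,0],[0,0,-0.9],1],[[0,0,0],[0,0,-0.9],1],[[0,0,0],[0,0,-0.9],1],[[0,0,0.6],[0,0,-0.9],1],[[0,0,0.6],[0,0,-0.9],1],[[0,0,0.57],[0,0,-0.63],1],[[0,0,0],[0.895,0.414,0],1],[[0,0,0],[0.895,0.414,0],1],[[0,0,0],[0.895,0.414,0],1],[[0,0,0],[0.895,0.414,0],1],[[0,0,0],[0.895,0.414,0],1],[[0,0,0],[0,0,0],1]]'
python3 -m handwheel '[[[0,0,0],[0,0,0],1],[[0,0,0],[0,0,0],1]]'
python3 - <<'E'
from h import *
c=calibration('wrist'); im=camera('wrist')[:,:,::-1]; 
for p in [(.624,-.289,.120),(.624,-.288,.009),(.447,-.376,.009),(.447,-.376,.064),(.464,-.196,.009)]:
    print(p,topx(p,c,True).round())
cv2.imwrite('pics/w3.png',im)
E
python3 plan.py 624 -289 68 -39
```

```text
clock: 17.55
tcp_pos: [0.6255, -0.2887, 0.2491]
eef_rot: [-0.0, 0.902, 0.431, -0.0]
force: [0.4, -0.3, 0.5]
gripper_width: 0.085
grasp_force: 0.0
clock: 17.8
tcp_pos: [0.6232, -0.2906, 0.2501]
eef_rot: [0.0, 0.903, 0.43, 0.0]
force: [0.4, -0.3, -0.3]
gripper_width: 0.0858
grasp_force: 0.0
(0.624, -0.289, 0.12) [[321. 201.]]
(0.624, -0.288, 0.009) [[320. 176.]]
(0.447, -0.376, 0.009) [[262. 304.]]
(0.447, -0.376, 0.064) [[254. 328.]]
(0.464, -0.196, 0.009) [[179. 200.]]
now [ 623.2 -290.6  250.2] th -39.1 tilt [ 0.02 -0.01] t 17.85 w 0.0854 gf 0.0 F [0.7 0.2 0.2] j6 0.21
shift rows 5 each [ 0.009 -0.002  0.911] then turn units -0.01
```

View pics/w3.png

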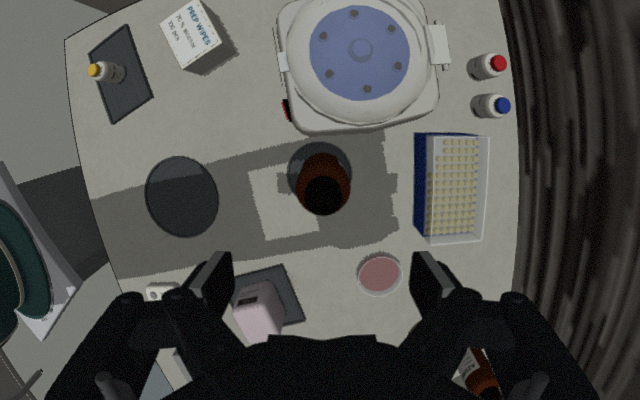

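The cap is at (323,195), predicted (321,201), so I nudge about 4 mm along tool x. The fingers are clear of the appliance and the rack. Palm clearance needs TCP z of about 76.

```bash
python3 -m handwheel '[[[0,0,0],[0.1,0,0.87],1],[[0,0,0],[0,0,0.87],1],[[0,0,0],[0,0,0.87],1],[[0,0,0],[0,0,0.87],1],[[0,0,0],[0,0,0.87],1],[[0,0,0],[0,0,0],1],[[0,0,0],[0,0,0],0],[[0,0,0],[0,0,0],0],[[0,0,0],[0,0,0],0],[[0,0,0],[0,0,0],0],[[0,0,0],[0,0,0],0]]'
python3 plan.py 625 -288 230 -39 464 -196 230 -39 464 -196 78 -39
```

```text
clock: 19.23
tcp_pos: [0.6271, -0.2874, 0.0783]
eef_rot: [0.001, 0.903, 0.43, 0.001]
force: [-1.5, 0.1, 7.2]
gripper_width: 0.0511
grasp_force: 62.1
now [ 627.1 -287.4   78.3] th -39.0 tilt [ 0.15 -0.08] t 19.23 w 0.0511 gf 62.1 F [-1.5  0.1  7.2] j6 0.21
shift rows 4 each [-0.011 -0.008 -0.948] then turn units -0.0
shift rows 5 each [-0.149 -0.915 -0.   ] then turn units 0.0
shift rows 4 each [0.   0.   0.95] then turn units 0.0
```

```bash
python3 -m handwheel '[[[0,0,0],[0,0,-0.6],0],[[0,0,0],[0,0,-0.9],0],[[0,0,0],[0,0,-0.9],0],[[0,0,0],[0,0,-0.9],0],[[0,0,0],[-0.16,-0.92,0],0],[[0,0,0],[-0.16,-0.92,0],0],[[0,0,0],[-0.16,-0.92,0],0],[[0,0,0],[-0.16,-0.92,0],0],[[0,0,0],[-0.16,-0.92,0],0],[[0,0,0],[0,0,0],0],[[0,0,0],[0,0,0],0]]'
python3 plan.py 464 -196 78 -39
python3 - <<'E'
from h import *
cv2.imwrite('pics/s2.png',camera('side')[:,:,::-1][60:320,200:520])
E
```

```text
clock: 20.6
tcp_pos: [0.4637, -0.1961, 0.2089]
eef_rot: [0.001, 0.903, 0.43, 0.001]
force: [0.5, 0.2, -1.3]
gripper_width: 0.0511
grasp_force: 63.3
now [ 463.7 -196.1  208.9] th -39.0 tilt [ 0.09 -0.05] t 20.6 w 0.0511 gf 63.3 F [ 0.5  0.2 -1.3] j6 0.23
shift rows 4 each [0.002 0.001 0.818] then turn units -0.0
```

View pics/s2.png

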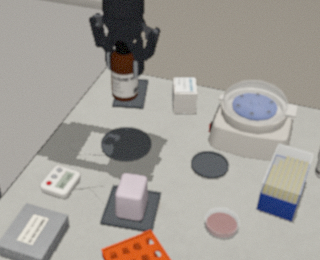

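The tall bottle hangs upright above the large tray (crop 127,143). The square bottle stands in its own tray, and the small tray at (210,164) is empty.

```bash
python3 -m handwheel '[[[0,0,0],[0,0,0.85],0],[[0,0,0],[0,0,0.85],0],[[0,0,0],[0,0,0.85],0],[[0,0,0],[0,0,0.5],0],[[0,0,0],[0,0,0.24],0],[[0,0,0],[0,0,0],0],[[0,0,0],[0,0,0],0],[[0,0,0],[0,0,0],1],[[0,0,0],[0,0,0],1],[[0,0,0],[0,0,0],1],[[0,0,0],[0,0,0],1]]'
python3 plan.py 464 -196 240 -21 504 -2 240 -21 504 -2 38 -21
```

```text
clock: 22.02
tcp_pos: [0.4634, -0.196, 0.0763]
eef_rot: [0.0, 0.903, 0.43, -0.0]
force: [0.2, 0.1, 0.9]
gripper_width: 0.0852
grasp_force: 0.0
now [ 463.4 -196.    76.3] th -39.0 tilt [-0. -0.] t 22.02 w 0.0852 gf 0.0 F [0.2 0.1 0.9] j6 0.23
shift rows 5 each [ 0.002  0.003 -0.818] then turn units -1.8
shift rows 5 each [ 0.977 -0.161 -0.   ] then turn units 0.0
shift rows 6 each [0.    0.    0.842] then turn units 0.0
```

```bash
python3 -m handwheel '[[[0,0,0],[0,0,-0.82],1],[[0,0,0],[0,0,-0.82],1],[[0,0,0],[0,0,-0.82],1],[[0,0,0],[0,0,-0.82],1],[[0,0,0],[0,0,-0.82],1],[[0,0,0],[0.882,-0.453,0],1],[[0,0,0],[0.882,-0.453,0],1],[[0,0,0],[0.882,-0.453,0],1],[[0,0,0],[0.882,-0.453,0],1],[[0,0,0],[0.882,-0.453,0],1],[[0,0,0],[0,0,0],1],[[0,0,0],[0,0,0],1]]'
python3 - <<'E'
from h import *
c=calibration('top'); im=np.ascontiguousarray(camera('top')[:,:,::-1])
cw=calibration('wrist'); wi=camera('wrist')[:,:,::-1]
print(topx((.504,-.002,.063),cw,True).round())
V=im.max(2); dark=((V<85)*255).astype('uint8')
k=big(dark,(350,142,26)); w=(toplane(k,.009,c)*1000).astype('float32'); print('small',cv2.minEnclosingCircle(w),cv2.fitEllipse(w))
cv2.imwrite('pics/w4.png',np.hstack([cv2.resize(wi,(440,275)),im[50:325,180:500]]))
E
python3 plan.py 504 -2 38 -39
```

```text
clock: 23.52
tcp_pos: [0.504, -0.002, 0.2402]
eef_rot: [0.0, 0.903, 0.43, -0.0]
force: [1.2, -0.0, -0.4]
gripper_width: 0.0852
grasp_force: 0.0
[[321. 190.]]
small ((622.264892578125, -288.11505126953125), 38.46958541870117) ((622.1735229492188, -287.6659851074219), (73.03047180175781, 75.1971206665039), 89.18498992919922)
now [504.   -2.6 240.3] th -39.1 tilt [-0.   -0.01] t 23.62 w 0.0853 gf 0.0 F [-0.4  0.4  0. ] j6 0.63
shift rows 6 each [ 0.002 -0.001  0.843] then turn units -0.01
```

View pics/w4.png

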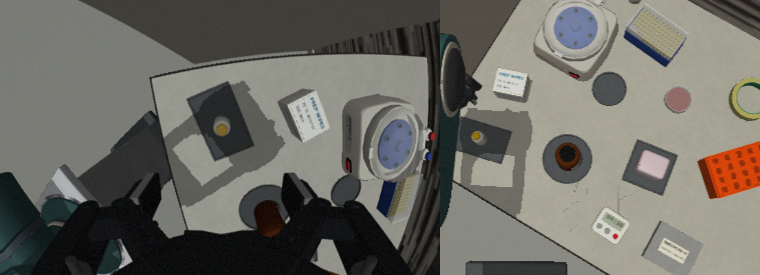

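The little bottle is under the gripper at (222,128) in the scaled view, as expected. The small tray is empty at world (622,-288), and the tall and square bottles sit centred in their trays.

```bash
python3 -m handwheel '[[[0,0,0],[0,0,0.9],1],[[0,0,0],[0,0,0.9],1],[[0,0,0],[0,0,0.9],1],[[0,0,0],[0,0,0.9],1],[[0,0,0],[0,0,0.9],1],[[0,0,0],[0,0,0.54],1],[[0,0,0],[0,0,0],1],[[0,0,0],[0,0,0],0],[[0,0,0],[0,0,0],0],[[0,0,0],[0,0,0],0],[[0,0,0],[0,0,0],0],[[0,0,0],[0,0,0],0]]'
python3 -m handwheel '[[[0,0,0],[0,0,0],0]]'
python3 plan.py 504 -2 240 -39 622.5 -288 240 -39 622.5 -288 38 -39
```

```text
clock: 25.12
tcp_pos: [0.5044, -0.0019, 0.0395]
eef_rot: [0.0, 0.903, 0.43, 0.0]
force: [-2.4, -0.6, 7.4]
gripper_width: 0.0247
grasp_force: 58.8
clock: 25.25
tcp_pos: [0.5044, -0.0019, 0.0395]
eef_rot: [0.0, 0.903, 0.43, 0.0]
force: [-1.9, -0.3, 6.9]
gripper_width: 0.0244
grasp_force: 58.8
now [504.4  -1.9  39.5] th -39.0 tilt [ 0.06 -0.01] t 25.25 w 0.0244 gf 58.8 F [-1.9 -0.3  6.9] j6 0.63
shift rows 6 each [-0.002 -0.001 -0.835] then turn units -0.0
shift rows 7 each [-0.527  0.972 -0.   ] then turn units 0.0
shift rows 6 each [0.    0.    0.842] then turn units 0.0
```

```bash
python3 -m handwheel '[[[0,0,0],[0,0,-0.84],0],[[0,0,0],[0,0,-0.84],0],[[0,0,0],[0,0,-0.84],0],[[0,0,0],[0,0,-0.84],0],[[0,0,0],[0,0,-0.84],0],[[0,0,0],[-0.527,0.972,0],0],[[0,0,0],[-0.527,0.972,0],0],[[0,0,0],[-0.527,0.972,0],0],[[0,0,0],[-0.527,0.972,0],0],[[0,0,0],[-0.527,0.972,0],0],[[0,0,0],[-0.527,0.972,0],0],[[0,0,0],[-0.527,0.972,0],0]]'
python3 -m handwheel '[[[0,0,0],[0,0,0],0],[[0,0,0],[0,0,0],0],[[0,0,0],[0,0,0],0]]'
python3 plan.py 622.5 -288 39 -39
```

```text
clock: 26.75
tcp_pos: [0.623, -0.2892, 0.2067]
eef_rot: [0.0, 0.903, 0.43, 0.0]
force: [0.8, 0.5, -0.0]
gripper_width: 0.0247
grasp_force: 58.9
clock: 27.12
tcp_pos: [0.6224, -0.2869, 0.207]
eef_rot: [0.0, 0.903, 0.431, 0.0]
force: [0.3, 0.4, 0.0]
gripper_width: 0.0244
grasp_force: 59.0
now [ 622.4 -286.9  207. ] th -39.0 tilt [ 0.01 -0.  ] t 27.12 w 0.0244 gf 59.0 F [0.3 0.4 0. ] j6 0.21
shift rows 5 each [-0.004  0.004  0.84 ] then turn units 0.0
```

Run:
```python
from h import *
def ray(px,c):
    d=rot(c).apply([(px[0]-c['cx'])/c['fx'],-(px[1]-c['cy'])/c['fy'],-1]); return c['xyz'],d
for a,b in [((317,77),(455,166)),((334,47),(494,171)),((279,76),(424,163))]:
    o1,d1=ray(a,calibration('top'));o2,d2=ray(b,calibration('side'))
    t=np.linalg.lstsq(np.c_[d1,-d2],o2-o1,rcond=None)[0]; print((o1+d1*t[0]).round(3),(o2+d2*t[1]).round(3))
```

```text
[ 0.733 -0.215  0.087] [ 0.733 -0.215  0.087]
[ 0.799 -0.251  0.091] [ 0.801 -0.251  0.092]
[ 0.748 -0.133  0.055] [ 0.7   -0.127  0.036]
```

The appliance top is about 0.09–0.10 m high and the wrist camera will be at 0.156 m, so it clears. Lowering.

```bash
python3 -m handwheel '[[[0,0,0],[0,0,0.9],0],[[0,0,0],[0,0,0.9],0],[[0,0,0],[0,0,0.9],0],[[0,0,0],[0,0,0.9],0],[[0,0,0],[0,0,0.4],0],[[0,0,0],[0,0,0.2],0],[[0,0,0],[0,0,0],0],[[0,0,0],[0,0,0],0],[[0,0,0],[0,0,0],1],[[0,0,0],[0,0,0],1],[[0,0,0],[0,0,0],1],[[0,0,0],[0,0,0],1]]'
python3 -m handwheel '[[[0,0,0],[0,0,-0.9],1],[[0,0,0],[0,0,-0.9],1],[[0,0,0],[0,0,-0.9],1],[[0,0,0],[0,0,-0.9],1],[[0,0,0],[0,0,-0.9],1],[[0,0,0],[0.8,-0.8,-0.5],1],[[0,0,0],[0.8,-0.8,0],1],[[0,0,0],[0.8,-0.8,0],1],[[0,0,0],[0.8,-0.8,0],1],[[0,0,0],[0.8,-0.8,0],1],[[0,0,0],[0.8,-0.8,0],1],[[0,0,0],[0,0,0],1]]'
python3 - <<'E'
from h import *
c=calibration('top'); im=np.ascontiguousarray(camera('top')[:,:,::-1]); s=np.ascontiguousarray(camera('side')[:,:,::-1])
hsv=cv2.cvtColor(im,cv2.COLOR_BGR2HSV);V=hsv[...,2]
yel=((hsv[...,1]>120)*(V>100)*255).astype('uint8'); k=big(yel,(350,140,16)); print('little',cv2.minEnclosingCircle((toplane(k,.063,c)*1000).astype('float32')),'tray 622.3 -288')
k=big(((V>130)*255).astype('uint8'),(393,213,19)); print('square',cv2.minAreaRect((toplane(k,.062,c)*1000).astype('float32')),'tray 447.2 -376.4')
k=big(((V<30)*255).astype('uint8'),(308,206,16)); print('tall',cv2.minEnclosingCircle((toplane(k,.118,c)*1000).astype('float32')),'tray 464 -196')
cv2.imwrite('pics/f.png',np.hstack([im[50:310,180:460],s[60:320,200:520]]))
E
```

```text
clock: 28.62
tcp_pos: [0.6225, -0.2879, 0.0387]
eef_rot: [-0.0, 0.903, 0.43, -0.0]
force: [-0.4, -0.5, 0.6]
gripper_width: 0.0855
grasp_force: 0.0
clock: 30.12
tcp_pos: [0.594, -0.0154, 0.239]
eef_rot: [-0.0, 0.902, 0.432, 0.0]
force: [0.2, -0.5, 0.9]
gripper_width: 0.0854
grasp_force: 0.0
little ((621.7501220703125, -290.4333190917969), 8.489180564880371) tray 622.3 -288
square ((448.01336669921875, -376.3271789550781), (58.728267669677734, 46.85631561279297), 68.12904357910156) tray 447.2 -376.4
tall ((461.70849609375, -198.26072692871094), 15.510725021362305) tray 464 -196
```

View pics/f.png

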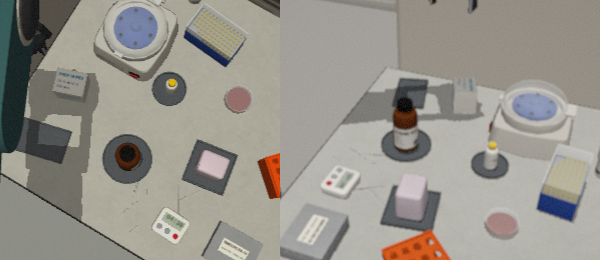

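All three bottles stand upright within about 3 mm of their tray centres. The wipes box, petri dish and timer look unmoved, and the gripper is clear.

```bash
python3 -c "
from rig import arm
print(arm.sign_off())"
```

```text
the job is handed in; nothing more can be done
None
```

The job is handed in at about 30 s: each bottle stands upright in its own tray, measured within about 3 mm of centre, with the wipes box, petri dish and timer apparently unmoved and no verdict returned by the sign-off.

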